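# Seat the dish-holder plate on its locating pins and clip it

## Task

The aluminium holder plate with the culture dish was set down askew on the black loading base and is propped up on the base's two locating pins. Without gripping or lifting anything, push the plate sideways by its edges until both of its holes drop over the pins and it lies flat on the base; then push the steel swing clip by its knob all the way round, so that its arm lies over the plate. Do not push on the dish, keep it in its recess, and leave the other things on the bench where they are.

Things in the scene. Friction and masses are not known exactly. Their poses are not given: they have to be found in the camera images.
- loading_base: Black anodised plate, fixed, 180 (its x) x 200 (its y) x 12 mm on rubber feet; its flat top is 20 mm above the worktop. Origin on the worktop under its centre; its x axis points away from the robot (turned by up to 0.3 rad), z up. Thin engraved corner marks on the top outline the plate's seat.
- base_seat (a point): Centre of the plate's seat on the base's top (12 mm towards the base's +x from the base's centre). When seated, the plate's centre is over this point and its axes are parallel to the base's.
- pin_round (a point): Tip of the steel locating pin that belongs in the plate's round hole: at base x = +39, y = +56 mm, 25 mm above the worktop. Each pin stands 5 mm above the base's top, 8 mm thick at the foot, tapering above 2.2 mm to 4 mm at the tip. At the start both pins are hidden under the plate.
- pin_slot (a point): Tip of the equal pin that belongs in the plate's slot: at base x = +39, y = -56 mm, 25 mm above the worktop.
- holder_plate: Loose aluminium plate, 110 (its x) x 150 (its y) x 8 mm, about 0.28 kg; origin at the centre of its underside. It starts propped on the pins: near edge lying on the base, far edge about 5 mm up; 12 to 20 mm short of its seat (towards base -x), up to 14 mm to either side, turned up to 0.1 rad.
- hole_round (a point): Centre, on the plate's underside, of the plate's round through hole, 11 mm across, at plate x = +27, y = +56 mm.
- hole_slot (a point): Centre, on the plate's underside, of the plate's through slot with round ends, 11 mm (plate x) by 17 mm (plate y), at plate x = +27, y = -56 mm.
- dish: Lidded clear culture dish, loose, 58 mm wide, 15 mm high, standing in a 4 mm deep round recess in the middle of the plate, with its top 11 mm above the plate's top. Origin at the centre of its underside. Not to be pushed.
- swing_clip (a joint): Angle of the clip, rad: 0 parked (arm points to base -y, beyond the plate's far edge), growing clockwise seen from above as the arm swings over the plate, to a stop at 1.5 (arm points to base -x). Starts at 0 to 0.3, has light friction (about 1 N at the knob), stays where left.
- clip_pivot (a point): On the clip's pivot axis (base x = +80, y = -40 mm), at half the knob's height, 41.5 mm above the worktop. The steel arm, 13 mm wide, 38 mm from pivot to knob, runs 9.5 to 12.5 mm above the base's top: it passes over the plate only when the plate lies flat.
- clip_knob (a point): Centre of the upright black knob on the clip arm's free end: 12 mm thick, 18 mm tall, from 32.5 to 50.5 mm above the worktop; 38 mm from the pivot axis. When the clip is closed the knob stands over the plate.
- hex_driver: Bystander: blue-handled hex driver, 127 mm long, 18 mm high, lying beside the base on its left; leave it.
- forceps: Bystander: steel forceps, 119 mm long, 9 mm high, lying beside the base on its right; leave it.
- usb_stick: Bystander: black memory stick, 51 mm long, 9 mm high, lying behind the base on its right; leave it.
- beaker: Bystander: small glass beaker, 42 mm wide, 50 mm high, standing behind the base on its left; leave it.
- plate_center (a point): Middle of the same plate, 4 mm above its underside. A few newtons on an edge slide the plate. When both holes come over the pins its far side drops 5 mm and the pins then stop it from sliding on.
Not all that is in view belongs to the job. There is more than one size of the holder_plate; the job needs the larger.

How it is judged:
By the outcome, as a careful person would: the job done as asked, in the order asked, and still so for the second after the job is handed in, with the robot touching nothing.
It also fails if it takes over 72 s, if anything falls off the work surface, if the arm or the gripper's body presses on something with over 40 N, if the wrist force passes 120 N, or if a joint passes its speed limit or range.

## Robot

A 7-joint arm with a two-finger parallel gripper is mounted at the origin on a cart in front of the work surface, level with it; the furniture and walls round the work are solid. World frame = base frame: x ahead of the robot, y to its left, z up, the work surface at z = 0. Lengths are in m, angles in degrees, forces in N, time in s.
With the tool pointing down it reaches from about 0.35 to 0.9 m from the base axis. Payload 19.9 kg.
Tool frame: the origin (TCP) lies midway between the tips of the shut fingers; the grasp point (between the pads) lies 19 mm behind it; z points along the fingers, y is the line along which they close (so a half turn about z gives the same grasp; the last joint's range is limited). The gripper opens to 85 mm and grips with 20 to 120 N. Pads are 22 mm wide; open, the fingers measure 114 mm over their backs; the gripper's body (76 mm by 85 mm) begins 54 mm behind the grasp point. The pads swing forward as they close: fully open they stand 13 mm farther back than shut.
Start: joints at [71.305, 23.915, -0.59, 92.452, 0.269, 63.638, -3.037], TCP at [0.176, -0.6, 0.231] pointing down, gripper open.
Joint ranges: [-161.28, 161.28], [-22.2, 115.67], [-73.04, 71.86], [3.21, 147.25], [-68.34, 248.33], [10.77, 114.83], [-161.83, 161.83]. Speed limits (degrees/s): [108.29, 108.29, 136.94, 136.94, 172.46, 172.46, 172.46].

## Interface

Orientations are given as [roll, pitch, yaw] about the fixed x, y, z axes, in that order (R = Rz(yaw) Ry(pitch) Rx(roll)).
In Python, from cell import manip, viewer gives the robot as it stands.
- The arm moves only by the tool arm_command, never from a script. Its argument "motion" is a list of rows, each a list of 7 numbers: the closure, from 0 (fully open) to 1 (shut), then the shift along the tool's x, y, z in m, then the turn, a rotation vector about the tool's x, y, z in rad. In form: [[fingers, dx, dy, dz, ax, ay, az], ...]. A call has 1 to 12 rows; each row shifts and turns the commanded pose from where the row before left it, along the tool's axes as they then stand; what a row does not reach is not made up. A row lasts 1/12 s, in which the tool goes at most 41.7 mm and 7.16 degrees, less where a joint would pass 70% of its speed; a pose out of reach is approached as far as the arm can. A call with a gripper value outside its range is refused whole. The fingers move at their own pace and stop on an object; the grip force is fixed at half the most. Time passes only in rows, so rows that do not move let the fingers close. It gives the time, the measured TCP pose, the force, the opening and the grip force at its end, in the units of the state.
- manip.get_obs(): the state, without advancing time (a new reading comes with each control period).
- viewer.camera(name): name is "scene" or "top" or "wrist"; returns the picture (420x560x3 uint8, red, green, blue); there is no depth.
- viewer.get_calibration(name): a dict with "fx", "fy", "cx", "cy" (pixels), "k1" (the pictures are not rectified: a ray, as slopes to the right and down, at radius r is drawn at 1 + k1 r^2 times it, then the intrinsics apply), "R" (3x3) and "t" (3): a world point X has camera coordinates R X + t. Camera axes: x right, y down, z forward; pixel columns grow to the right and rows downward; lengths in m; the calibration is good to about 2 mm. A picture is of the moment at which its call begins: read the wrist's pose just before it. get_calibration takes no time and is no camera call; for the wrist camera it gives the pose at the moment of the call.
- manip.hand_in(): hands the job in; it is judged then, once.
The state is a dict: "t": time; "joints": joint angles; "dq": joint speeds; "joint_efforts": joint torques, N m; "tool_pos": TCP position; "eef_rot": TCP orientation; "force": force on the tool from outside, world axes, zero at the start; "wrist_torque": the same for the moment, N m; "opening": finger opening in m; "grip_force": force on a finger pad.
Only numpy, scipy, OpenCV 4.12 (cv2) and the standard library are available. Lean on these libraries where they do the work, as an engineer would, in place of code of your own. Each camera call takes 0.05 s, during which the arm holds its last target. There are 200 camera calls.

## Working session

There is one attempt and no reset: what is moved stays moved. The work goes in short steps, Python scripts to look and compute and a tool call to move; the robot and the scene stay as the last step left them, time stands still between calls to the robot, and variables do not carry over. Pictures are saved under pics/ and viewed, at most 11 in all, crops included, and the job is handed in when it is done.

Besides the shell and the picture viewer there is one more tool, called after "Call:" as name(argument=value, ...), one argument or row to a line, values as JSON. arm_command: Moves the arm, as the interface text tells. Its arguments: {"type":"object","properties":{"motion":{"type":"array"}},"required":["motion"]}

```bash
mkdir -p pics; cat > h.py <<'E'
import numpy as np, cv2
from cell import manip, viewer
def snap(n,f):
    im=viewer.camera(n); cv2.imwrite('pics/'+f,im[:,:,::-1]); return im
def ray(n,u,v,c=None):
    c=c or viewer.get_calibration(n)
    x=(u-c['cx'])/c['fx'];y=(v-c['cy'])/c['fy'];a,b=x,y
    for _ in range(20):
        s=1+c['k1']*(a*a+b*b);a,b=x/s,y/s
    R=np.array(c['R']);t=np.array(c['t'])
    return -R.T@t, R.T@np.array([a,b,1.])
def onz(n,u,v,z,c=None):
    o,d=ray(n,u,v,c); return o+d*(z-o[2])/d[2]
def proj(n,X,c=None):
    c=c or viewer.get_calibration(n)
    p=np.array(c['R'])@np.array(X,float)+np.array(c['t']);a,b=p[0]/p[2],p[1]/p[2];s=1+c['k1']*(a*a+b*b)
    return np.array([a*s*c['fx']+c['cx'],b*s*c['fy']+c['cy']])
E
python3 - <<'E'
from h import *
a=snap('top','top0.png');b=snap('scene','scene0.png')
for n in('top','scene'):
    c=viewer.get_calibration(n);print(n,c['fx'],c['k1'],-np.array(c['R']).T@c['t'])
o=manip.get_obs();print(o['t'],o['tool_pos'],o['eef_rot'],o['force'])
E
```

```text
top 516.9391831868611 0.002013094470498621 [ 0.45513472 -0.08284773  0.89348759]
scene 448.58353835046336 0.004717552156859212 [-0.00362796 -0.55840329  0.55568059]
0.1 [ 0.1754864  -0.59952638  0.23073246] [-1.79937959e+02  5.55985121e-03  1.63147067e+01] [ 0.40666765  0.14320942 -0.21062928]
```

View pics/top0.png

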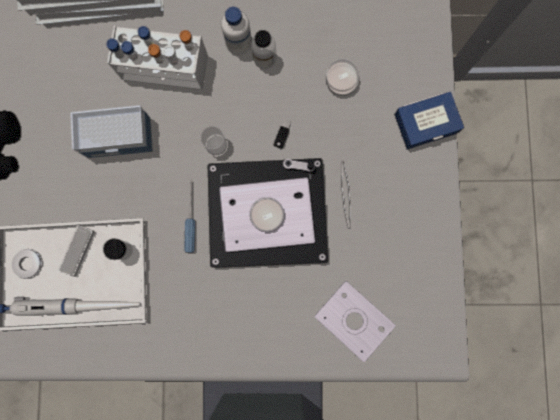

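View pics/scene0.png

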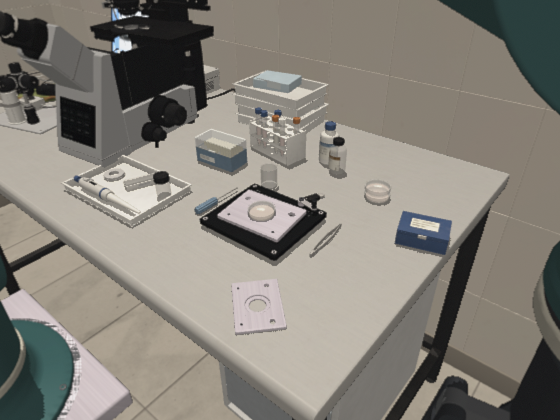

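The top view shows the base at px (208–327, 160–267), with the tilted plate on it. Its round hole is near (233,202), the slot near (298,195) and the dish at (267,214). The clip pivot is near (289,163) and the knob near (311,168). The smaller spare plate lies on the bench at (355,321).

```bash
cat > m.py <<'E'
from h import *
def rect(mask,x0,y0,x1,y1):
    m=np.zeros_like(mask);m[y0:y1,x0:x1]=mask[y0:y1,x0:x1]
    cs,_=cv2.findContours(m,cv2.RETR_EXTERNAL,cv2.CHAIN_APPROX_NONE)
    c=max(cs,key=cv2.contourArea); return c,cv2.boxPoints(cv2.minAreaRect(c))
def base(im):
    g=cv2.cvtColor(im,cv2.COLOR_RGB2GRAY)
    c,b=rect((g<75).astype(np.uint8),200,150,336,276)
    P=np.array([onz('top',u,v,.02)[:2] for u,v in b])
    k=np.argsort(-P[:,0]);f=P[k[:2]];n=P[k[2:]]
    fl,fr=f[np.argsort(-f[:,1])];nl,nr=n[np.argsort(-n[:,1])]
    d=(fl-nl+fr-nr); yaw=np.arctan2(d[1],d[0])
    d2=(fl-fr+nl-nr); yaw2=np.arctan2(-d2[0],d2[1])
    return P.mean(0),yaw,yaw2,np.linalg.norm(fl-nl),np.linalg.norm(fl-fr)
def plate(im,z=.0305):
    hsv=cv2.cvtColor(im,cv2.COLOR_RGB2GRAY)
    c,b=rect((hsv>135).astype(np.uint8),212,172,322,262)
    P=np.array([onz('top',u,v,z)[:2] for u,v in b])
    k=np.argsort(-P[:,0]);f=P[k[:2]];n=P[k[2:]]
    fl,fr=f[np.argsort(-f[:,1])];nl,nr=n[np.argsort(-n[:,1])]
    d2=(fl-fr+nl-nr)
    return P.mean(0),np.arctan2(-d2[0],d2[1]),np.linalg.norm(fl-nl),np.linalg.norm(fl-fr)
E
python3 - <<'E'
from m import *
im=cv2.imread('pics/top0.png')[:,:,::-1].copy()
C,y1,y2,lx,ly=base(im);print('base',C,np.degrees([y1,y2]),lx,ly)
print('plate',plate(im))
cr=cv2.resize(im[150:275,200:335],None,fx=5.5,fy=4.7*5.5/4.7*.85,interpolation=cv2.INTER_CUBIC)
cr=cv2.resize(im[150:275,200:335],(594,550),interpolation=cv2.INTER_CUBIC)
cv2.imwrite('pics/crop0.png',cr[:,:,::-1])
E
```

```text
base [ 0.56115728 -0.04762912] [2.3748961  2.11980902] 0.18121936792686266 0.2043131365381507
plate (array([ 0.55665852, -0.04750385]), np.float64(0.09697854956229071), np.float64(0.10990812544738944), np.float64(0.15113269768174453))
```

View pics/crop0.png

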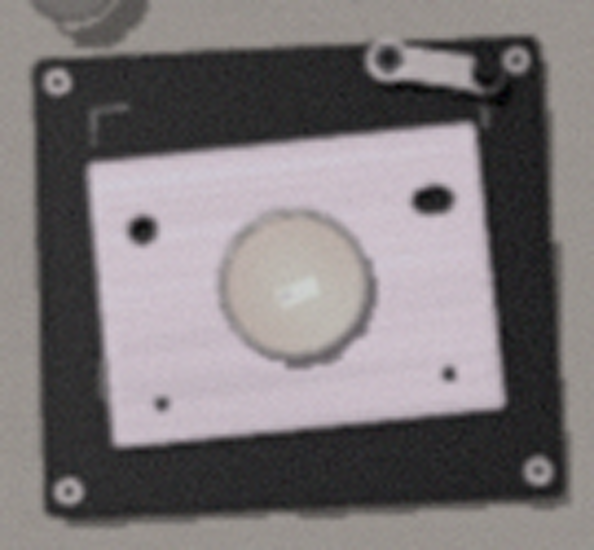

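The crop gives the round hole at (143,229) and the slot at (433,199). The pivot is at (387,58) and the knob at (490,75). The plate is about 16 mm short of its seat and turned about +0.06 rad from the base. I'll square the open gripper to the base's yaw and move to behind the near edge, so both fingers push like a bar.

Call:
arm_command(
  motion=[
    [0, 0, 0, 0, 0, 0, 0.1228],
    [0, 0, 0, 0, 0, 0, 0.1228],
    [0, 0.0155, -0.0268, 0, 0, 0, 0],
    [0, 0.0155, -0.0268, 0, 0, 0, 0],
    [0, 0.0155, -0.0268, 0, 0, 0, 0],
    [0, 0.0155, -0.0268, 0, 0, 0, 0],
    [0, 0.0155, -0.0268, 0, 0, 0, 0],
    [0, 0.0155, -0.0268, 0, 0, 0, 0],
    [0, 0.0155, -0.0268, 0, 0, 0, 0],
    [0, 0.0155, -0.0268, 0, 0, 0, 0],
    [0, 0.0155, -0.0268, 0, 0, 0, 0],
    [0, 0.0155, -0.0268, 0, 0, 0, 0],
  ],
)

```text
t: 1.1
tool_pos: [0.3203, -0.3244, 0.2312]
eef_rot: [-180.0, 0.0, 2.2]
force: [1.2, -0.4, -0.1]
opening: 0.0855
grip_force: 0.0
```

```bash
python3 - <<'E'
from m import *
B=np.array([.56116,-.04763]);y=.0392;R=np.array([[np.cos(y),-np.sin(y)],[np.sin(y),np.cos(y)]])
tb=lambda u,v,z:(R.T@(onz('top',200+u/4.4,150+v/4.4,z)[:2]-B)*1000).round(1)
print('round',tb(143,229,.033),'want 39,56'); print('slot',tb(433,199,.033),'want 39,-56')
print('pivot',tb(387,58,.0325),'want 80,-40'); print('knob',tb(490,75,.05))
for p in((57,82),(517,60),(68,491),(539,471)):print('screw',tb(*p,.02))
print('dish',tb(297,284,.041),'corner mark',tb(92,108,.02),'want 67,75')
E
```

```text
round [18.5 56.5] want 39,56
slot [ 24.6 -55. ] want 39,-56
pivot [ 80.5 -40.1] want 80,-40
knob [ 68.2 -78.3]
screw [80.3 89.6]
screw [ 79.8 -90.8]
screw [-79.7  90.2]
screw [-80.2 -90.3]
dish [-6.5 -1.9] corner mark [69.2 76.2] want 67,75
```

Call:
arm_command(
  motion=[
    [0, 0.0155, -0.0267, 0, 0, 0, 0],
    [0, 0.0155, -0.0267, 0, 0, 0, 0],
    [0, 0.0155, -0.0267, 0, 0, 0, 0],
    [0, 0.0155, -0.0267, 0, 0, 0, 0],
    [0, 0.0155, -0.0267, 0, 0, 0, 0],
    [0, 0.0155, -0.0267, 0, 0, 0, 0],
    [0, 0.0155, -0.0267, 0, 0, 0, 0],
    [0, 0.0155, -0.0267, 0, 0, 0, 0],
    [0, 0.0155, -0.0267, 0, 0, 0, 0],
    [0, 0.0155, -0.0267, 0, 0, 0, 0],
    [0, 0, 0, 0.03, 0, 0, 0],
    [0, 0, 0, 0.03, 0, 0, 0],
  ],
)

```text
t: 2.1
tool_pos: [0.4657, -0.0514, 0.1713]
eef_rot: [180.0, -0.2, 2.4]
force: [0.7, -1.2, -0.8]
opening: 0.0855
grip_force: 0.0
```

Call:
arm_command(
  motion=[
    [0, 0, 0, 0.03, 0, 0, 0],
    [0, 0, 0, 0.03, 0, 0, 0],
    [0, 0, 0, 0.03, 0, 0, 0],
    [0, 0, 0, 0.03, 0, 0, 0],
    [0, 0, 0, 0.015, 0, 0, 0],
    [0, 0, 0, 0.008, 0, 0, 0],
    [0, 0, 0, 0.008, 0, 0, 0],
    [0, 0, 0, 0.006, 0, 0, 0],
    [0, 0, 0, 0.003, 0, 0, 0],
    [0, 0, 0, 0, 0, 0, 0],
  ],
)

```text
t: 2.93
tool_pos: [0.4646, -0.0531, 0.0114]
eef_rot: [180.0, -0.0, 2.2]
force: [-0.5, 0.7, -0.1]
opening: 0.0854
grip_force: 0.0
```

```bash
python3 - <<'E'
from m import *
o=manip.get_obs();print(o['t'],o['tool_pos'],o['eef_rot'],o['force'])
w=snap('wrist','w1.png');s=snap('scene','s1.png');snap('top','t1.png')
a=cv2.resize(s[150:290,160:360],(400,280));cv2.imwrite('pics/v1.png',np.hstack([cv2.resize(w,(400,300)),cv2.resize(s[150:275,180:347],(400,300))])[:,:,::-1])
E
```

```text
2.9333 [ 0.46456093 -0.05312065  0.01137587] [ 1.79995556e+02 -1.60949330e-02  2.24019696e+00] [-0.53916091  0.67107844 -0.12170478]
```

View pics/v1.png

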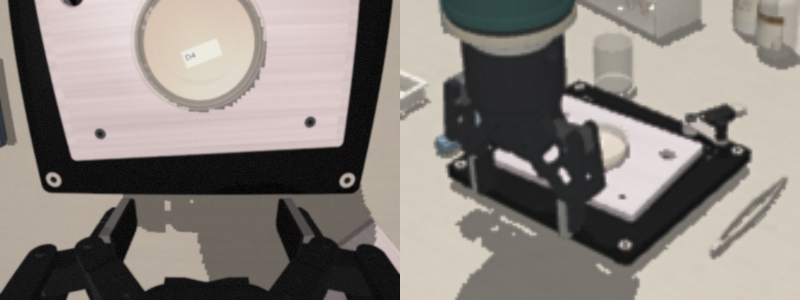

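The wrist view shows both fingers behind the near edge and clear of the base. In the scene view the tips are just over the base top. I'll advance to contact and square the plate, stopping about 7 mm short of the seat.

Call:
arm_command(
  motion=[
    [0, 0.006, 0, 0, 0, 0, 0],
    [0, 0.006, 0, 0, 0, 0, 0],
    [0, 0.005, 0, 0, 0, 0, 0],
    [0, 0.003, 0, 0, 0, 0, 0],
    [0, 0.003, 0, 0, 0, 0, 0],
    [0, 0.003, 0, 0, 0, 0, 0],
    [0, 0.0025, 0, 0, 0, 0, 0],
    [0, 0.0025, 0, 0, 0, 0, 0],
    [0, 0.0025, 0, 0, 0, 0, 0],
    [0, 0.0025, 0, 0, 0, 0, 0],
    [0, 0, 0, 0, 0, 0, 0],
  ],
)

```text
t: 4.0
tool_pos: [0.5009, -0.0516, 0.0113]
eef_rot: [-180.0, -0.0, 2.2]
force: [-1.0, 0.3, 0.3]
opening: 0.0856
grip_force: 0.0
```

```bash
python3 - <<'E'
from m import *
o=manip.get_obs();print(o['t'],o['tool_pos'],o['eef_rot'],o['force'])
w=snap('wrist','w2.png');t=snap('top','t2.png')
cv2.imwrite('pics/v2.png',np.hstack([cv2.resize(w,(400,300)),cv2.resize(t[150:275,195:341],(350,300))])[:,:,::-1])
E
```

```text
4.0 [ 0.50087781 -0.05163235  0.0113023 ] [-1.79995012e+02 -1.96009505e-02  2.24607822e+00] [-0.9718109  0.2957659  0.3385142]
```

View pics/v2.png

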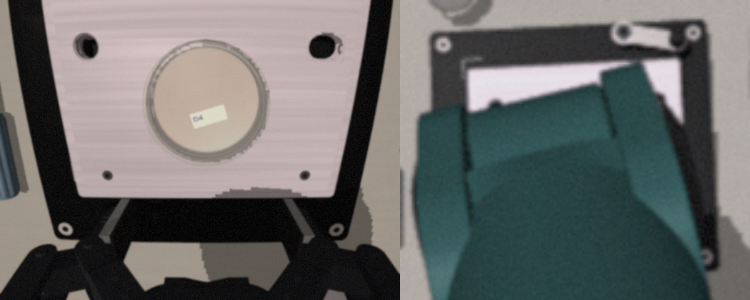

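The plate is now square to the base. The wrist view shows the holes at about (86,46) and (321,46), at half scale, and the near base screws at (65,229) and (336,230). I'll measure the holes.

```bash
cat > w.py <<'E'
from m import *
B=np.array([.56116,-.04763]);y=.0392;R=np.array([[np.cos(y),-np.sin(y)],[np.sin(y),np.cos(y)]])
def tb(u,v,z,n='wrist'): return (R.T@(onz(n,u,v,z)[:2]-B)*1000).round(1)
E
python3 - <<'E'
from w import *
im=cv2.imread('pics/w2.png')[:,:,::-1];k=1.4
for nm,p,z in(('nsL',(65,229),.02),('nsR',(336,230),.02),('smallL',(107.5,175),.029),('smallR',(305,175),.029),('hr',(86,46),.032),('hs',(321,46),.032),('nearL',(80,196),.028),('nearR',(333,196),.028)):
    print(nm,tb(p[0]*k,p[1]*k,z))
cr=np.vstack([cv2.resize(im[35:95,85:165],(640,300),interpolation=cv2.INTER_CUBIC),cv2.resize(im[35:95,410:490],(640,300),interpolation=cv2.INTER_CUBIC)])
cv2.imwrite('pics/c2.png',cr[:,:,::-1])
E
```

```text
nsL [-80.2  92.1]
nsR [-80.7 -88.9]
smallL [-36.   52.8]
smallR [-36.  -57.6]
hr [31.5 54.1]
hs [ 31.4 -56.1]
nearL [-50.2  72. ]
nearR [-50.2 -77.1]
```

View pics/c2.png

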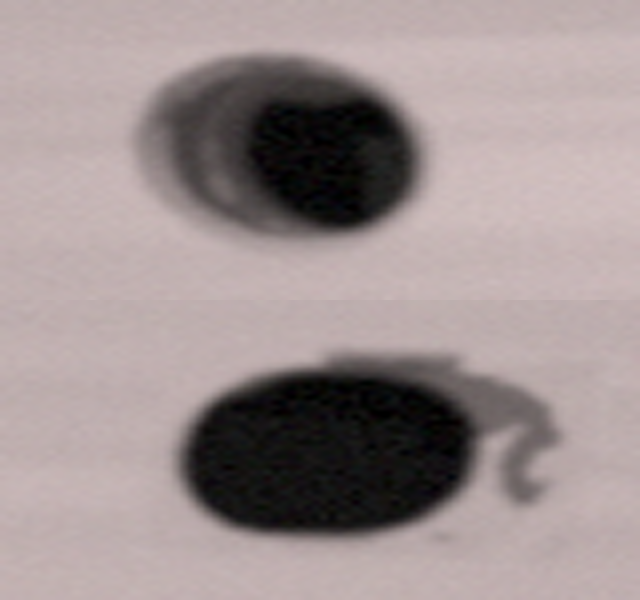

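```bash
python3 - <<'E'
from w import *
im=cv2.imread('pics/t2.png');g=cv2.cvtColor(im,cv2.COLOR_BGR2GRAY).astype(float)
def edge(a,lo,hi,th=115):
    for i in range(lo,hi):
        if (a[i]-th)*(a[i+1]-th)<=0 and a[i]!=a[i+1]: return i+(th-a[i])/(a[i+1]-a[i])
for v in (182,184,186,188,190,192):
    L=edge(g[v],217,235);Rr=edge(g[v],306,322);print(v,L and tb(L,v,.033,'top'),Rr and tb(Rr,v,.033,'top'))
for u in (230,240,250,260,270):
    vv=edge(g[:,u],170,190);print(u,vv and tb(u,vv,.033,'top'))
E
```

```text
182 [53.6 72.9] [ 46.  -78.6]
184 [50.2 72.8] [ 42.6 -78.4]
186 [46.7 72.8] [ 39.2 -78.5]
188 [43.3 72.8] [ 35.8 -78.3]
190 [39.9 72.8] [ 32.4 -78.4]
192 [36.4 72.8] [ 29.  -78.5]
230 [60.5 59.3]
240 [60.5 42.3]
250 [60.3 25.3]
260 [60.4  8.3]
270 [60.4 -8.7]
```

Square to the base, 6.6 mm short in x, and 2.9 mm off towards −y. I'll nudge the right edge towards +y with shut fingers before the last advance.

Call:
arm_command(
  motion=[
    [0, -0.012, 0, 0, 0, 0, 0],
    [0, 0, 0, -0.03, 0, 0, 0],
    [1, 0, 0, -0.03, 0, 0, 0],
    [1, 0.013, 0.018, 0, 0, 0, 0],
    [1, 0.013, 0.018, 0, 0, 0, 0],
    [1, 0.013, 0.018, 0, 0, 0, 0],
    [1, 0.013, 0.018, 0, 0, 0, 0],
    [1, 0.013, 0.018, 0, 0, 0, 0],
    [1, 0.013, 0.018, 0, 0, 0, 0],
    [1, 0, 0, 0.015, 0, 0, 0],
    [1, 0, 0, 0.01, 0, 0, 0],
    [1, 0, 0, 0, 0, 0, 0],
  ],
)

```text
t: 5.1
tool_pos: [0.569, -0.1564, 0.0441]
eef_rot: [-179.9, 0.2, 2.3]
force: [-0.2, 0.7, -0.3]
opening: -0.0003
grip_force: 0.0
```

Call:
arm_command(
  motion=[
    [1, 0, 0, 0.008, 0, 0, 0],
    [1, 0, 0, 0.008, 0, 0, 0],
    [1, 0, 0, 0.005, 0, 0, 0],
    [1, 0, 0, 0.0015, 0, 0, 0],
    [1, 0, 0, 0, 0, 0, 0],
  ],
)

```text
t: 5.52
tool_pos: [0.5703, -0.1567, 0.0234]
eef_rot: [-180.0, 0.0, 2.3]
force: [-0.4, 0.8, -0.5]
opening: 0.0001
grip_force: 0.0
```

```bash
cat > st.py <<'E'
from w import *
o=manip.get_obs();p=o['tool_pos'];print(o['t'],(R.T@(p[:2]-B)*1000).round(1),p[2].round(4),o['force'].round(1),o['eef_rot'].round(2),o['opening'])
E
python3 st.py
```

```text
5.5167 [   4.8 -109.4] 0.0234 [-0.4  0.8 -0.5] [-1.7998e+02  4.0000e-02  2.2600e+00] 0.00011122261742261277
```

Call:
arm_command(
  motion=[
    [1, 0, -0.006, 0, 0, 0, 0],
    [1, 0, -0.005, 0, 0, 0, 0],
    [1, 0, -0.003, 0, 0, 0, 0],
    [1, 0, -0.002, 0, 0, 0, 0],
    [1, 0, -0.0015, 0, 0, 0, 0],
    [1, 0, -0.0015, 0, 0, 0, 0],
    [1, 0, 0, 0, 0, 0, 0],
  ],
)

```text
t: 6.1
tool_pos: [0.5698, -0.1377, 0.0238]
eef_rot: [-180.0, -0.0, 2.3]
force: [0.5, 0.6, -0.0]
opening: -0.0
grip_force: 0.0
```

```bash
cat > tp.py <<'E'
from w import *
import sys
im=snap('top',sys.argv[1]);z=float(sys.argv[2]);g=cv2.cvtColor(im,cv2.COLOR_RGB2GRAY).astype(float)
def edge(a,lo,hi,th=115):
    for i in range(lo,hi):
        if (a[i]-th)*(a[i+1]-th)<=0 and a[i]!=a[i+1]: return i+(th-a[i])/(a[i+1]-a[i])
for v in range(182,256,8):
    L=edge(g[v],217,235);Rr=edge(g[v],306,322);print(v,L and tb(L,v,z,'top'),Rr and tb(Rr,v,z,'top'))
for u in (230,250,270,290,305):
    vv=edge(g[:,u],171,190);print(u,vv and tb(u,vv,z,'top'))
E
python3 st.py; python3 tp.py t3.png .033
```

```text
6.1 [  5.1 -90.4] 0.0238 [ 0.5  0.6 -0. ] [-180.     -0.      2.26] -1.5322369510024924e-05
182 [53.6 73.1] None
190 [39.9 73. ] None
198 [26.2 73.1] None
206 [12.5 72.7] None
214 [-1.1 72.6] None
222 [-14.6  72.7] None
230 [-28.1  72.4] None
238 [-41.5  72.6] None
246 None None
254 None None
230 [60.6 59.3]
250 [60.6 25.3]
270 [60.5 -8.7]
290 None
305 None
```

Call:
arm_command(
  motion=[
    [1, 0, -0.001, 0, 0, 0, 0],
    [1, 0, -0.001, 0, 0, 0, 0],
    [1, 0, -0.0007, 0, 0, 0, 0],
    [1, 0, 0, 0, 0, 0, 0],
  ],
)

```text
t: 6.48
tool_pos: [0.5697, -0.1353, 0.0238]
eef_rot: [-180.0, 0.0, 2.2]
force: [0.3, -1.2, -0.6]
opening: 0.0005
grip_force: 0.2
```

```bash
python3 st.py; python3 tp.py t4.png .033 | grep -v 'None None'
```

```text
6.4833 [  5.1 -87.9] 0.0238 [ 0.3 -1.2 -0.6] [-180.      0.      2.25] 0.0005021381434237379
182 [53.7 74. ] None
190 [39.9 73.3] None
198 [26.2 73.4] None
206 [12.5 73.3] None
214 [-1.1 72.9] None
222 [-14.6  73. ] None
230 [-28.1  73. ] None
238 [-41.5  74.5] None
230 [60.6 59.3]
250 [60.5 25.3]
270 [60.5 -8.7]
290 None
305 None
```

Call:
arm_command(
  motion=[
    [1, 0, -0.001, 0, 0, 0, 0],
    [1, 0, -0.0008, 0, 0, 0, 0],
    [1, 0, -0.0005, 0, 0, 0, 0],
    [1, 0, 0, 0, 0, 0, 0],
  ],
)

```text
t: 6.87
tool_pos: [0.5696, -0.1329, 0.0238]
eef_rot: [-180.0, 0.0, 2.3]
force: [-0.1, -1.1, 0.1]
opening: -0.0007
grip_force: 0.3
```

```bash
python3 st.py; python3 tp.py t5.png .033 | grep -v 'None None'
```

```text
6.8667 [  5.1 -85.5] 0.0238 [-0.1 -1.1  0.1] [-1.80e+02  1.00e-02  2.25e+00] -0.0006504097153770821
182 [53.8 76.1] None
190 [40.  76.1] None
198 [26.3 75.5] None
206 [12.6 75.5] None
214 [-1.  75.6] None
222 [-14.5  75.1] None
230 [-28.  75.] None
238 [-41.4  75.9] None
230 [60.1 59.3]
250 [60.3 25.3]
270 [60.4 -8.7]
290 None
305 None
```

Call:
arm_command(
  motion=[
    [1, 0, 0.012, 0, 0, 0, 0],
    [1, 0, 0, -0.023, 0, 0, 0],
    [1, 0, 0, -0.023, 0, 0, 0],
    [1, -0.02, 0, 0, 0, 0, 0],
    [1, -0.02, 0, 0, 0, 0, 0],
    [1, -0.02, -0.019, 0, 0, 0, 0],
    [0, -0.02, -0.019, 0, 0, 0, 0],
    [0, 0, -0.02, 0, 0, 0, 0],
    [0, 0, -0.02, 0, 0, 0, 0],
    [0, 0, -0.0197, 0, 0, 0, 0],
    [0, 0, 0, 0.01, 0, 0, 0],
    [0, 0, 0, 0, 0, 0, 0],
  ],
)

```text
t: 7.92
tool_pos: [0.486, -0.0505, 0.0588]
eef_rot: [-180.0, 0.1, 2.3]
force: [-0.7, -0.9, 0.1]
opening: 0.0721
grip_force: 0.0
```

Call:
arm_command(
  motion=[
    [0, 0, 0, 0.015, 0, 0, 0],
    [0, 0, 0, 0.015, 0, 0, 0],
    [0, 0, 0, 0.01, 0, 0, 0],
    [0, 0, 0, 0.006, 0, 0, 0],
    [0, 0, 0, 0.0028, 0, 0, 0],
    [0, 0, 0, 0, 0, 0, 0],
  ],
)

```text
t: 8.42
tool_pos: [0.4862, -0.0509, 0.0107]
eef_rot: [-180.0, 0.0, 2.2]
force: [0.1, 0.3, 0.1]
opening: 0.0854
grip_force: 0.0
```

```bash
python3 st.py
```

```text
8.4167 [-75.1  -0.3] 0.0107 [0.1 0.3 0.1] [-1.7999e+02  4.0000e-02  2.2200e+00] 0.08542021597753235
```

Call:
arm_command(
  motion=[
    [0, 0.005, 0, 0, 0, 0, 0],
    [0, 0.005, 0, 0, 0, 0, 0],
    [0, 0.004, 0, 0, 0, 0, 0],
    [0, 0.002, 0, 0, 0, 0, 0],
    [0, 0.001, 0, 0, 0, 0, 0],
    [0, 0.001, 0, 0, 0, 0, 0],
    [0, 0.001, 0, 0, 0, 0, 0],
    [0, 0.0008, 0, 0, 0, 0, 0],
    [0, 0.0007, 0, 0, 0, 0, 0],
    [0, 0, 0, 0, 0, 0, 0],
    [0, 0, 0, 0, 0, 0, 0],
  ],
)

```text
t: 9.33
tool_pos: [0.5069, -0.0497, 0.011]
eef_rot: [-180.0, -0.0, 2.2]
force: [0.5, -0.3, 0.0]
opening: 0.0856
grip_force: 0.0
```

```bash
python3 st.py; python3 tp.py t6.png .03 | grep -v 'None None'; python3 -c "
from h import *
w=snap('wrist','w6.png');s=snap('scene','s6.png');cv2.imwrite('pics/v6.png',np.hstack([cv2.resize(w,(400,300)),cv2.resize(s[150:275,180:347],(400,300))])[:,:,::-1])"
```

```text
9.3333 [-54.3   0.1] 0.011 [ 0.5 -0.3  0. ] [-1.80e+02 -1.00e-02  2.25e+00] 0.08562074852709144
182 [54.3 75.9] [ 46.7 -75.7]
190 [40.5 75.1] [ 33.  -75.5]
230 [67.4 59.4]
250 [67.  25.2]
270 [66.6 -8.8]
290 None
305 [ 35.1 -66.7]
```

View pics/v6.png

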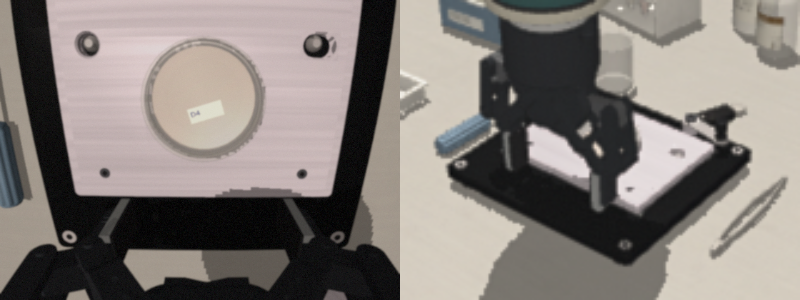

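Pins are now visible in both holes, at (88,44) and (317,45). To see whether the plate has dropped, I'll push a little more and see if the pins stop it.

Call:
arm_command(
  motion=[
    [0, 0.0008, 0, 0, 0, 0, 0],
    [0, 0.0007, 0, 0, 0, 0, 0],
    [0, 0, 0, 0, 0, 0, 0],
    [0, 0, 0, 0, 0, 0, 0],
  ],
)

```text
t: 9.82
tool_pos: [0.5083, -0.0497, 0.011]
eef_rot: [-180.0, 0.0, 2.2]
force: [0.5, 0.1, -0.0]
opening: 0.0856
grip_force: 0.2
```

```bash
python3 st.py; python3 tp.py t7.png .028 | grep -v 'None None'; python3 - <<'E'
from w import *
w=snap('wrist','w7.png');cr=np.vstack([cv2.resize(w[35:95,85:165],(640,300),interpolation=cv2.INTER_CUBIC),cv2.resize(w[35:95,405:485],(640,300),interpolation=cv2.INTER_CUBIC)])
cv2.imwrite('pics/c7.png',cr[:,:,::-1])
E
```

```text
9.8167 [-52.9   0.1] 0.011 [ 0.5  0.1 -0. ] [-1.80e+02  1.00e-02  2.24e+00] 0.08564265643762438
182 [54.7 76.5] [ 47.1 -75.5]
190 None [ 33.7 -69.4]
230 [67.9 59.6]
250 [67.8 25.3]
270 [67.8 -8.8]
290 None
305 [ 37.6 -66.9]
```

View pics/c7.png

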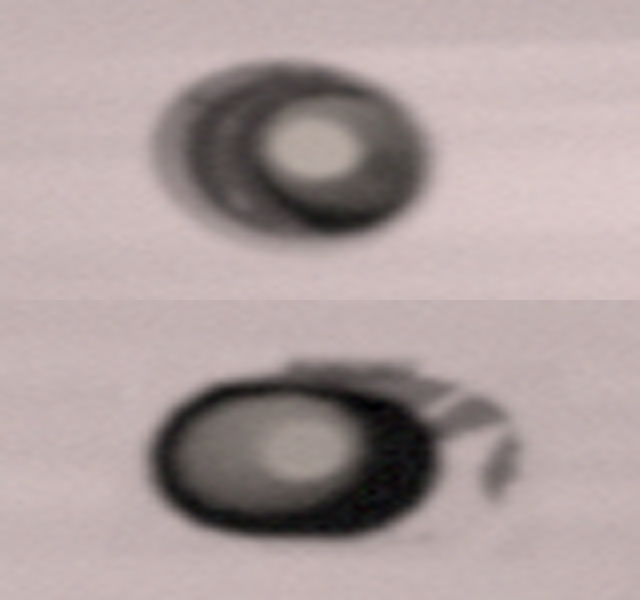

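Both pins now stand free inside the holes. The hole spacing in the wrist image shrank from 331 to 320 px at the same camera pose, which means the far side is about 5 mm farther from the camera, so the plate has dropped. I'll retreat, shut the fingers and go behind the knob. The clip is at about 0.3 rad.

Call:
arm_command(
  motion=[
    [0, -0.012, 0, 0, 0, 0, 0],
    [0, 0, 0, -0.026, 0, 0, 0],
    [1, 0, 0, -0.027, 0, 0, 0],
    [1, 0, 0, -0.027, 0, 0, 0],
    [1, 0.0265, 0.0123, 0, 0, 0, 0],
    [1, 0.0265, 0.0123, 0, 0, 0, 0],
    [1, 0.0265, 0.0123, 0, 0, 0, 0],
    [1, 0.0265, 0.0123, 0, 0, 0, 0],
    [1, 0.0265, 0.0123, 0, 0, 0, 0],
    [1, 0.0265, 0.0123, 0, 0, 0, 0],
    [1, 0, 0, 0, 0, 0, 0],
  ],
)

```text
t: 10.83
tool_pos: [0.6615, -0.12, 0.0906]
eef_rot: [180.0, -0.1, 2.1]
force: [0.8, -0.7, -0.6]
opening: 0.0003
grip_force: 0.0
```

```bash
python3 st.py; python3 tp.py t8.png .028; python3 - <<'E'
from h import *
t=cv2.imread('pics/t8.png');s=snap('scene','s8.png')[:,:,::-1]
cv2.imwrite('pics/v8.png',np.hstack([cv2.resize(t[150:275,195:341],(350,300)),cv2.resize(s[165:275,190:337],(400,300),interpolation=cv2.INTER_CUBIC)]))
E
```

```text
10.8333 [ 97.4 -76.2] 0.0906 [ 0.8 -0.7 -0.6] [ 1.7997e+02 -1.1000e-01  2.1200e+00] 0.0003127419846120125
182 [54.7 76.8] None
190 [40.9 76.4] None
198 [27.1 76.2] None
206 [13.3 76.4] None
214 [-0.3 76.4] None
222 [-13.9  76.4] None
230 [-27.5  76.2] [-34.5 -72.4]
238 [-41.   76.8] None
246 None [-61.6 -78.9]
254 None None
230 [68.3 59.6]
250 [68.1 25.3]
270 [68.1 -8.8]
290 None
305 None
```

View pics/v8.png

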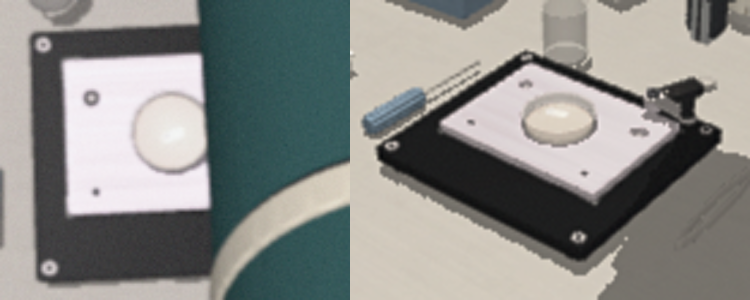

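In both views the plate lies flat in its seat, with the pin centred in the round hole and the dish in its recess. Next I'll lower behind the knob and push towards base −x.

Call:
arm_command(
  motion=[
    [1, 0, 0, 0.02, 0, 0, 0],
    [1, 0, 0, 0.02, 0, 0, 0],
    [1, 0, 0, 0.01, 0, 0, 0],
    [1, 0, 0, 0.0035, 0, 0, 0],
    [1, 0, 0, 0, 0, 0, 0],
  ],
)

```text
t: 11.35
tool_pos: [0.6574, -0.1172, 0.037]
eef_rot: [-180.0, 0.1, 2.3]
force: [-0.5, 1.1, -0.1]
opening: -0.0005
grip_force: 0.0
```

```bash
python3 st.py
```

```text
11.35 [ 93.4 -73.3] 0.037 [-0.5  1.1 -0.1] [-1.7997e+02  7.0000e-02  2.2600e+00] -0.0004520813714351606
```

Call:
arm_command(
  motion=[
    [1, -0.004, 0, 0, 0, 0, 0],
    [1, -0.004, 0, 0, 0, 0, 0],
    [1, -0.003, 0, 0, 0, 0, 0],
    [1, -0.003, 0, 0, 0, 0, 0],
    [1, -0.003, 0, 0, 0, 0, 0],
    [1, -0.003, 0, 0, 0, 0, 0],
    [1, -0.0025, 0, 0, 0, 0, 0],
    [1, 0, 0, 0, 0, 0, 0],
  ],
)

```text
t: 12.02
tool_pos: [0.635, -0.1188, 0.0375]
eef_rot: [180.0, 0.0, 2.2]
force: [-0.0, 0.3, -0.4]
opening: 0.0
grip_force: 0.2
```

Call:
arm_command(
  motion=[
    [1, 0.006, 0, 0, 0, 0, 0],
    [1, 0, 0.012, 0, 0, 0, 0],
    [1, 0, 0.012, 0, 0, 0, 0],
    [1, -0.01, 0, 0, 0, 0, 0],
    [1, -0.01, 0, 0, 0, 0, 0],
    [1, -0.009, 0, 0, 0, 0, 0],
    [1, 0, 0, 0, 0, 0, 0],
  ],
)

```text
t: 12.6
tool_pos: [0.6119, -0.1448, 0.0372]
eef_rot: [180.0, 0.1, 2.2]
force: [-0.3, -0.5, 0.7]
opening: 0.0004
grip_force: 0.0
```

```bash
python3 st.py; python3 - <<'E'
from h import *
s=snap('scene','s9.png')[:,:,::-1];w=snap('wrist','w9.png')[:,:,::-1]
cv2.imwrite('pics/v9.png',np.hstack([cv2.resize(w,(400,300)),cv2.resize(s[165:275,190:337],(400,300),interpolation=cv2.INTER_CUBIC)]))
E
```

```text
12.6 [ 46.9 -99.1] 0.0372 [-0.3 -0.5  0.7] [1.7998e+02 9.0000e-02 2.1700e+00] 0.00042620510332490427
```

View pics/v9.png

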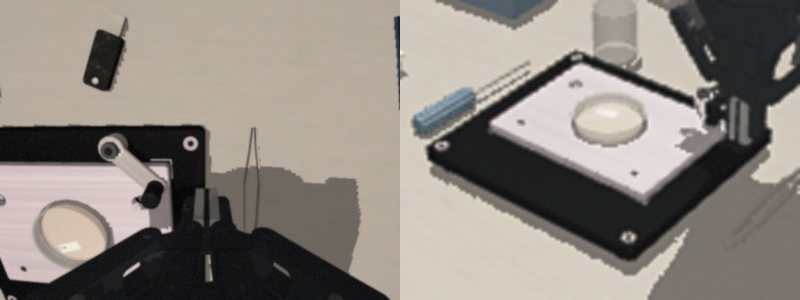

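The clip is at about 0.75 rad, with its arm already passing over the plate. The knob is at (150,190) in the wrist half, and the fingers are beside it on the −y side. Next I'll push towards base +y to the stop.

Call:
arm_command(
  motion=[
    [1, 0, -0.006, 0, 0, 0, 0],
    [1, 0, -0.006, 0, 0, 0, 0],
    [1, 0, -0.004, 0, 0, 0, 0],
    [1, 0, -0.004, 0, 0, 0, 0],
    [1, 0, -0.004, 0, 0, 0, 0],
    [1, 0, -0.004, 0, 0, 0, 0],
    [1, 0, -0.003, 0, 0, 0, 0],
    [1, 0, -0.003, 0, 0, 0, 0],
    [1, 0, -0.003, 0, 0, 0, 0],
    [1, 0, -0.002, 0, 0, 0, 0],
    [1, 0, 0, 0, 0, 0, 0],
  ],
)

```text
t: 13.62
tool_pos: [0.6121, -0.1049, 0.0375]
eef_rot: [179.9, -0.0, 2.2]
force: [-0.8, -6.8, -0.4]
opening: 0.0
grip_force: 3.1
```

Call:
arm_command(
  motion=[
    [1, 0, -0.001, 0, 0, 0, 0],
    [1, 0, -0.001, 0, 0, 0, 0],
    [1, 0, 0, 0, 0, 0, 0],
  ],
)

```text
t: 13.87
tool_pos: [0.6121, -0.1043, 0.0376]
eef_rot: [179.9, -0.0, 2.2]
force: [-0.1, -12.3, -0.9]
opening: -0.0002
grip_force: 5.9
```

```bash
python3 st.py
```

```text
13.8667 [ 48.6 -58.6] 0.0376 [ -0.1 -12.3  -0.9] [ 1.7988e+02 -1.0000e-02  2.1700e+00] -0.00015978791379699767
```

The clip is at its stop: 12 N, with the TCP y at −58.6 as predicted. I'll back off, lift clear and check.

Call:
arm_command(
  motion=[
    [1, 0, 0.006, 0, 0, 0, 0],
    [1, 0, 0.014, 0, 0, 0, 0],
    [1, 0, 0, -0.03, 0, 0, 0],
    [1, 0, 0, -0.035, 0, 0, 0],
    [1, 0, 0.03, -0.03, 0, 0, 0],
    [1, 0, 0.035, -0.02, 0, 0, 0],
    [1, -0.01, 0.038, 0, 0, 0, 0],
    [1, -0.01, 0.038, 0, 0, 0, 0],
    [1, -0.01, 0.038, 0, 0, 0, 0],
    [1, -0.01, 0.038, 0, 0, 0, 0],
    [1, -0.01, 0.038, 0, 0, 0, 0],
    [1, 0, 0, 0, 0, 0, 0],
  ],
)

```text
t: 14.87
tool_pos: [0.5686, -0.3886, 0.1515]
eef_rot: [179.8, 0.1, 1.7]
force: [0.0, -0.9, -0.4]
opening: -0.0004
grip_force: 0.0
```

```bash
python3 st.py; python3 tp.py t10.png .028; python3 - <<'E'
from h import *
t=cv2.imread('pics/t10.png');s=snap('scene','s10.png')[:,:,::-1]
cv2.imwrite('pics/v10.png',np.hstack([cv2.resize(t[110:275,185:365],(400,367),interpolation=cv2.INTER_CUBIC),cv2.resize(s[150:275,190:347],(400,367),interpolation=cv2.INTER_CUBIC)]))
E
```

```text
14.8667 [  -6. -341.] 0.1515 [ 0.  -0.9 -0.4] [1.798e+02 9.000e-02 1.700e+00] -0.00036788752078712936
182 [54.7 75.9] [ 47.1 -75.2]
190 [40.8 75.4] [ 33.4 -74.7]
198 [27.  75.4] [ 19.7 -75. ]
206 [13.3 75.5] [  6.  -74.8]
214 [-0.4 75.6] [ -7.6 -75. ]
222 [-14.   75.4] [-21.1 -74.7]
230 [-27.6  75.4] [-34.6 -75.3]
238 [-41.1  75.6] None
246 None None
254 None [-75.3 -87.5]
230 [67.4 59.6]
250 [67.4 25.4]
270 [67.3 -8.8]
290 [ 52.7 -42.2]
305 None
```

View pics/v10.png

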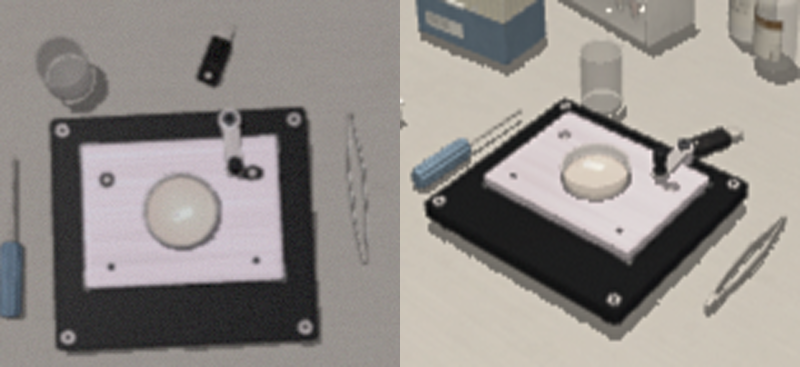

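The plate measures 150.5 mm wide at its seated height and is centred in its seat within 0.5 mm. The clip arm lies over it, with the knob at (236,166), the dish is in its recess, and the bystanders are where they were.

```bash
python3 -c "
from cell import manip
print(manip.hand_in())"
```

```text
the job is handed in; nothing more can be done
None
```

The job is handed in: the plate lies flat over both pins, the swing clip is closed over it to its stop, the dish is still in its recess, and the other things on the bench were left alone; it took about 15 s of the 72 s allowed.

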